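# Clear the key machine and open the cutter tin

## Robot

A 6-joint arm with a two-finger parallel gripper is mounted at the origin on the work surface. World frame = base frame: x ahead of the robot, y to its left, z up, the work surface at z = 0. Lengths are in m, angles in rad, forces in N, time in s.
With the tool pointing down it reaches from about 0.25 to 0.725 m from the base axis. Payload 4 kg.
Tool frame: the origin (TCP) lies on the centre line of the jaws, within the pads' length; the fingertips stand 17 mm ahead of it and the grasp point (between the pads) lies 2 mm behind it; z points along the fingers, y is the line along which they close (so a half turn about z gives the same grasp; the last joint's range is limited). The gripper opens to 85 mm and grips with 20 to 120 N. Pads are 22 mm wide; open, the fingers measure 114 mm over their backs; the gripper's body (76 mm by 85 mm) begins 54 mm behind the grasp point. The pads swing forward as they close: fully open they stand 13 mm farther back than shut.
Start: joints at [1.252, 0.241, 0.005, 1.335, 0, 1.571], TCP at [0.157, 0.475, 0.248] pointing down, gripper open.
Joint ranges: [-2.72, 2.72], [-1.05, 1.87], [-1.09, 1.28], [-1.99, 2.15], [-1.42, 1.44], [-3.14, 3.14]. Speed limits (rad/s): [2.79, 2.79, 3.14, 3.14, 3.14, 3.14].

## Interface

Orientations are given as a unit quaternion [x, y, z, w].
In Python, from workcell import get_obs, imaging, order gives the robot as it stands.
- The arm moves only by the tool apply_moves, never from a script. Its argument "targets" is a list that holds one entry, the list of rows, each a list of 5 numbers: the shift along the world's x, y, z in units of 40 mm (1.0 is 40 mm), then the turn about the world's z in degrees, then the gripper command: -1 is shut, 1 is fully open, values between are in proportion. In form: [[[dx, dy, dz, turn, fingers], ...]]. A call has 1 to 8 rows; each row shifts and turns the commanded pose from where the row before left it; what a row does not reach is not made up. A row lasts 1/12 s, in which the tool goes at most 41.7 mm and 7.16 degrees, less where a joint would pass 70% of its speed; a pose out of reach is approached as far as the arm can. A call is refused whole if a number of a shift passes 1 or a number of a turn 7.16, either way. A call with a gripper value outside its range is refused whole. The fingers move at their own pace and stop on an object; the grip force is fixed at half the most. Time passes only in rows, so rows that do not move let the fingers close. It gives the time, the measured TCP pose, the force, the opening and the grip force at its end, in the units of the state.
- get_obs(): the state, without advancing time (a new reading comes with each control period).
- imaging.camera(name): name is "scene" or "top"; returns (picture, depth): 384x512x3 uint8, blue, green, red; 384x512 float32, m along the optical axis (not along the pixel's ray), 0 where there is no reading.
- imaging.get_calibration(name): a dict with "camera_matrix" (3x3 intrinsics, pixels), "eye" and "rotation" of the camera in the world. Camera axes: x right, y down, z forward; pixel columns grow to the right and rows downward; lengths in m; the calibration is good to about 2 mm. A picture is of the moment at which its call begins. get_calibration takes no time and is no camera call.
- order.job_done(): hands the job in; it is judged then, once.
The state is a dict: "clock": time; "joint_pos": joint angles; "joint_vel": joint speeds; "tau": joint torques, N m; "eef_pos": TCP position; "tool_rot": TCP orientation; "ft_force": force on the tool from outside, world axes, zero at the start; "ft_torque": the same for the moment, N m; "grip_width": finger opening in m; "grasp_force": force on a finger pad.
Only numpy, scipy, OpenCV 4.12 (cv2) and the standard library are available. Lean on these libraries where they do the work, as an engineer would, in place of code of your own. Each camera call takes 0.05 s, during which the arm holds its last target. There are 200 camera calls.

## Task

The machine is due for a cutter change: first put both finished flip keys from the key machine's catch tray into the grey tote. Then undo the tight quarter-turn cap of the square cutter tin standing in its bracing pocket (anticlockwise from above), leaving the tin seated in the pocket, and only once the cap has come loose lift it straight up off the neck. Finish while still holding the cap in the gripper, level and still, just clear above the tin's mouth; leave everything else on the counter where it is.

Things in the scene. Friction and masses are not known exactly. Their poses are not given: they have to be found in the camera images.
- tray (a point): Centre of the inner floor of the key machine's steel catch tray, 4 mm above the counter. Tray inside 202 x 142 mm (its x by its y), walls rising 18 mm above this floor. The machine's tall body stands on the tray's -y side, from 120 mm off the tray centre, up to 180 mm tall; everything else round the tray is low. z up.
- key1: Finished flip key in the catch tray: black box-shaped plastic shell with the steel blade folded in, 66 (its x) x 34 (its y) x 15 mm tall, 45 g, lying flat. Origin at the centre of its underside. Its long side lies roughly along the tray's y. Grip across the 34 mm width.
- key2: Second finished flip key, the same as key1, lying beside it in the tray (farther along the tray's +x, centres 64 to 88 mm apart along it).
- tote_in (a point): Centre of the inner floor of the grey open plastic tote (fixed to the counter), 4 mm above the counter. Inside 202 (its x) x 152 mm (its y); rim 70 mm above the counter, walls 4 mm. z up.
- brace: Dark steel bracing fixture fixed to the counter: 120 mm square base plate with a 69 mm square pocket, 22 mm deep, its floor 6 mm above the counter, walls 10 mm thick reaching 28 mm above the counter. Origin at the counter under its centre. It keeps the tin from turning, but does not hold it down.
- tin: Blue square tin of spare cutters standing loose in the pocket with 1.5 mm play a side: 66 x 66 mm, 72 mm tall to its flat shoulder, with a round neck above it under the cap. 0.5 kg. Origin at the centre of its underside, z up.
- tin_mouth (a point): Centre of the tin's mouth, 92 mm above the tin's underside (98 mm above the counter when seated). A sprung rubber seal in the mouth pushes the cap up with about 15 N; once the cap is off it stands 4 mm above this point.
- cap: Round ribbed steel cap, 56 mm outer diameter, 32 mm tall, 80 g, on the tin's neck. Origin at the centre of its lower edge, z up; closed, it lies 76 mm above the tin's underside (4 mm above the shoulder). Its x axis is along a small mark on its top. Closed, its x lies 0 to 0.2 rad anticlockwise (from above) of the tin's x; stops prevent turning it clockwise past about -0.1 rad.
- cap_top (a point): Centre of the cap's flat top, 32 mm above the cap's origin. Two pins inside the cap sit under lugs on the neck; the seal makes it tight (0.2 to 0.4 N m). The pins come free when the cap's x is 1.0 to 2.0 rad anticlockwise of the tin's x; the cap then pops up about 4 mm if let, and lifts straight off. Before that, lifting it lifts the tin.
- padlock: Bystander: steel combination padlock, 46 x 40 x 22 mm with shackle, origin at the underside.
- cylinder: Bystander: brass euro lock cylinder, 64 mm long, 33 mm wide, 17 mm tall, lying on its side.
- screwdriver: Bystander: screwdriver lying flat.
- brush: Bystander: brush lying flat.
- spacer: Bystander: flat steel ring, 60 mm diameter, 8 mm thick.
- mug: Bystander: white mug, 76 mm diameter, 85 mm tall, standing.
Things that resemble listed ones, but are neither listed nor needed, are in the scene too. What is shaped like the key1 but pink or turquoise is not meant.

How it is judged:
On the way, in this order (a step that is already met when the one before it is completed fails the run):
1. both flip keys lie in the tote, let go (x of key1 in the frame of tote_in between -0.1 and 0.1 m and y of key1 in the frame of tote_in between -0.076 and 0.076 m and z of key1 in the frame of tote_in between -0.004 and 0.045 m and contact force between each of key1, key2 and the fingers below 0.1 N and linear speed of each of key1, key2 below 0.05 m/s and x of key2 in the frame of tote_in between -0.1 and 0.1 m and y of key2 in the frame of tote_in between -0.076 and 0.076 m and z of key2 in the frame of tote_in between -0.004 and 0.045 m), for 0.2 s.
2. the cap is turned loose (more than 1.0 rad from the tin's x) with the tin seated and the cap not yet lifted off (angle between the x axis of cap and the x axis of tin, either way round above 1 rad and z of cap in the frame of tin_mouth below -0.004 m and z of tin in the frame of brace between 0.001 and 0.01 m and horizontal distance between tin and brace below 0.006 m and angle between tin's own z axis and vertical below 0.08 rad), for 0.1 s.
At the end, for the whole second after the job is handed in: Both keys in the tote, below its rim and let go; the tin seated in the pocket (within 6 mm of its centre, upright); the cap held by the fingers alone, level within 0.2 rad, still, its lower edge 6 to 80 mm above the mouth and centred over it within 25 mm (all of step 1 and z of tin in the frame of brace between 0.001 and 0.01 m and horizontal distance between tin and brace below 0.006 m and angle between tin's own z axis and vertical below 0.08 rad and contact force between cap and the fingers above 2 N and contact force between cap and tin below 0.1 N and horizontal distance between cap and tin_mouth below 0.025 m and angle between cap's own z axis and vertical below 0.2 rad and linear speed of cap below 0.03 m/s and z of cap in the frame of tin_mouth between 0.006 and 0.08 m); the arm keeps its last pose, push and grip.
It fails at once if the tin is pulled up out of its pocket or tipped (z of tin in the frame of brace above 0.016 m or angle between tin's own z axis and vertical above 0.2 rad).
It fails at once if a bystander is moved more than 30 mm (distance of any of padlock, cylinder, screwdriver, brush, spacer, mug from where it was at the start of the episode above 0.03 m).
It also fails if it takes over 61 s, if anything falls off the work surface, if the arm or the gripper's body presses on something with over 40 N, if the wrist force passes 120 N, or if a joint passes its speed limit or range.

## Working session

There is one attempt and no reset: what is moved stays moved. The work goes in short steps, Python scripts to look and compute and a tool call to move; the robot and the scene stay as the last step left them, time stands still between calls to the robot, and variables do not carry over. Pictures are saved under pics/ and viewed, at most 10 in all, crops included, and the job is handed in when it is done.

Besides the shell and the picture viewer there is one more tool, called after ">>>" by a JSON object that holds its "api" and its "payload". apply_moves: Moves the arm, as the interface text tells. Its arguments: {"type":"object","properties":{"targets":{"type":"array","items":{"type":"array","items":{"type":"array","items":{"type":"number"}}}}},"required":["targets"]}

```bash
mkdir -p pics; python3 - <<'E'
from workcell import get_obs, imaging
import cv2,numpy as np
for n in("scene","top"):
    p,d=imaging.camera(n); cv2.imwrite(f"pics/{n}0.png",p); np.savez(f"{n}0.npz",p=p,d=d)
    c=imaging.get_calibration(n); print(n,c)
print(get_obs())
E
```

```text
scene {'camera_matrix': array([[386.73332571,   0.        , 249.72405505],
       [  0.        , 386.73332571, 193.68838131],
       [  0.        ,   0.        ,   1.        ]]), 'eye': array([1.15052748, 0.47914036, 0.95662953]), 'rotation': array([ 0.48820462,  0.80201494, -0.29811395, -0.17191962])}
top {'camera_matrix': array([[489.04964963,   0.        , 256.33279584],
       [  0.        , 489.04964963, 197.70908455],
       [  0.        ,   0.        ,   1.        ]]), 'eye': array([0.24625596, 0.10480172, 1.35819506]), 'rotation': array([-0.68624409,  0.71897684, -0.07781682,  0.07801211])}
{'clock': 0.1, 'joint_pos': array([1.25201901e+00, 2.41350195e-01, 3.86849473e-03, 1.33520764e+00,
       1.33426685e-05, 1.57077338e+00]), 'joint_vel': array([-0.0012785 , -0.00144962,  0.00210189, -0.00070912, -0.00012945,
        0.00029767]), 'tau': array([-5.89053634e-04, -3.73136795e+01,  2.53010738e+01,  1.08615871e-02,
       -3.71849580e-05, -8.08719172e-07]), 'eef_pos': array([0.15653246, 0.47430556, 0.24749932]), 'tool_rot': array([ 1.58703253e-01,  9.87325874e-01, -9.33448011e-04, -1.56821854e-04]), 'ft_force': array([-0.19719737, -0.17493973,  0.52696527]), 'ft_torque': array([-0.00401387, -0.02137897, -0.02570549]), 'grasp_force': 0.0, 'grip_width': 0.08550172324116458}
```

View pics/scene0.png

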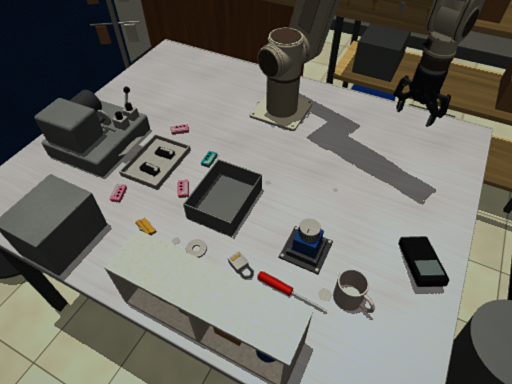

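View pics/top0.png

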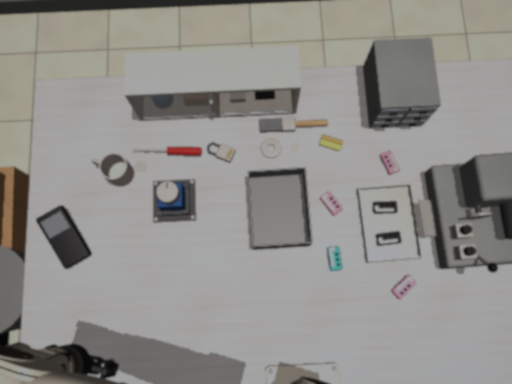

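The top view shows the tray at about (388,222) with two black keys at (385,207) and (388,238). The tote is at (279,208), the brace, tin and cap at (172,196), and the machine is to the right of the tray. Pink and turquoise lookalikes lie outside the tray. Next I'll measure these and enlarge the tray and the tin.

```bash
cat > h.py <<'E'
import cv2,numpy as np
from scipy.spatial.transform import Rotation as R
from workcell import get_obs, imaging
def cal(n):
    c=imaging.get_calibration(n); return c["camera_matrix"],c["eye"],R.from_quat(c["rotation"]).as_matrix()
def plane(n,uv,z):
    K,e,M=cal(n); uv=np.atleast_2d(uv).astype(float)
    r=np.c_[uv,np.ones(len(uv))]@np.linalg.inv(K).T@M.T
    return e+r*((z-e[2])/r[:,2])[:,None]
def cloud(n,d):
    K,e,M=cal(n); v,u=np.indices(d.shape)
    r=np.stack([u,v,np.ones_like(u)],-1)@np.linalg.inv(K).T
    return e+(r*d[...,None])@M.T
def proj(n,P):
    K,e,M=cal(n); q=(np.atleast_2d(P)-e)@M@K.T; return q[:,:2]/q[:,2:]
def rect(n,mask,z):
    cs,_=cv2.findContours(mask.astype(np.uint8),cv2.RETR_EXTERNAL,cv2.CHAIN_APPROX_NONE)
    c=max(cs,key=cv2.contourArea)[:,0]; P=plane(n,c,z)[:,:2]
    return cv2.minAreaRect((P*1000).astype(np.float32))
E
python3 - <<'E'
from h import *
s=np.load("top0.npz"); p,d=s["p"],s["d"]; X=cloud("top",d)
def box(a,b,c,e):
    m=np.zeros(d.shape,bool); m[b:e,a:c]=1; return m
g=p.max(2)
print("counter z",np.median(X[300:320,100:200,2]))
for nm,b in(("k_up",(368,198,402,216)),("k_lo",(372,228,406,248))):
    m=box(*b)&(g<70); print(nm,m.sum(),rect("top",m,.019), np.median(X[m],0))
# tote rim by height
m=box(235,155,325,260)&(X[...,2]>.06)&(X[...,2]<.08); print("tote",rect("top",m,.07))
m=box(235,155,325,260)&(X[...,2]<.03)&(g<140); print("totefloor",np.median(X[m],0))
m=box(350,180,422,268)&(g<175); 
m=box(145,175,200,225)&(X[...,2]>.10); print("cap",m.sum(),rect("top",m,.114),X[m][:,2].mean(),cv2.minEnclosingCircle((X[m][:,:2]*1000).astype(np.float32)))
hsv=cv2.cvtColor(p,cv2.COLOR_BGR2HSV)
m=box(145,170,205,230)&(X[...,2]>.06)&(X[...,2]<.09); print("tin shoulder",m.sum(),rect("top",m,.078))
m=box(145,170,205,230)&(X[...,2]>.003)&(X[...,2]<.05); print("brace base",rect("top",m,.006))
m=box(145,170,205,230)&(X[...,2]>.02)&(X[...,2]<.05); print("brace wall",m.sum(),rect("top",m,.028))
t=cv2.resize(p[180:270,350:430],None,fx=6,fy=6,interpolation=3)[:540]
c=cv2.resize(p[170:230,145:205],None,fx=5,fy=5,interpolation=3)
o=np.zeros((540,790,3),np.uint8); o[:540,:480]=t; o[:300,485:785]=c
cv2.imwrite("pics/c1.png",o)
E
```

```text
counter z 0.0003635722540038522
k_up 99 ((513.19921875, -261.7355041503906), (61.54496383666992, 23.817279815673828), 68.15431213378906) [ 0.51133932 -0.26498069  0.0189365 ]
k_lo 104 ((425.149169921875, -260.5333557128906), (61.51189422607422, 23.81715965270996), 76.83576965332031) [ 0.42345768 -0.26489613  0.01900596]
tote ((509.9179382324219, 37.91818618774414), (211.22683715820312, 159.778564453125), 1.2006736993789673)
totefloor [0.51356969 0.04096606 0.00404202]
cap 387 ((553.2376098632812, 330.1925048828125), (55.076011657714844, 57.02031326293945), 89.375732421875) 0.13935835751654624 ((412.9474792480469, 224.6829833984375), 205.3231964111328)
tin shoulder 251 ((552.0477294921875, 329.9640808105469), (64.46823120117188, 70.77084350585938), 89.27320098876953)
brace base ((551.4485473632812, 333.69720458984375), (134.80816650390625, 142.8180389404297), 88.35906982421875)
brace wall 350 ((553.9817504882812, 330.6153259277344), (90.17018127441406, 89.7261734008789), 0.3748857378959656)
```

View pics/c1.png

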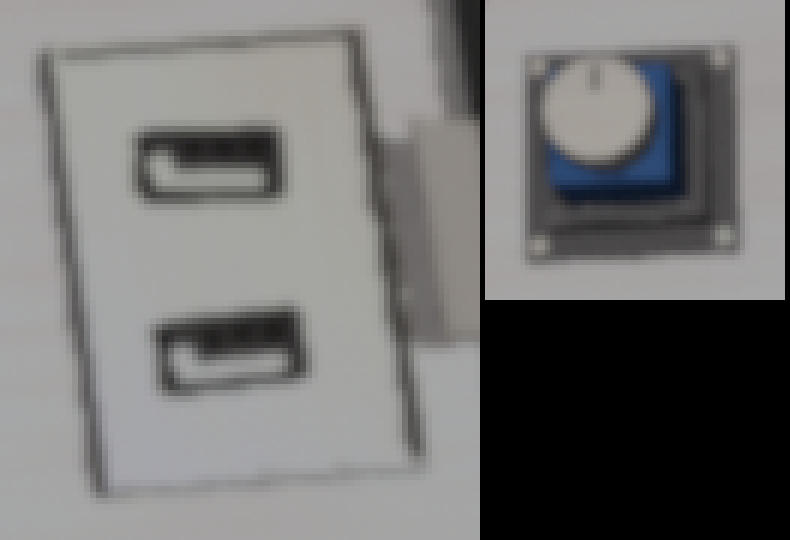

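The crop confirms the two black keys in the tray: key2 is the upper one (towards +x) and key1 the lower. The cap mark points roughly along world +x. I'll refine the key poses from their corners.

```bash
python3 - <<'E'
from h import *
s=np.load("top0.npz"); p,d=s["p"],s["d"]; X=cloud("top",d)
g=cv2.resize(p,None,fx=4,fy=4,interpolation=cv2.INTER_CUBIC).max(2)
for nm,(a,b,c,e) in(("k2",(366,197,403,217)),("k1",(370,226,408,250))):
    sub=g[b*4:e*4,a*4:c*4]; m=(sub<125).astype(np.uint8)
    cs,_=cv2.findContours(m,cv2.RETR_EXTERNAL,cv2.CHAIN_APPROX_NONE); k=cv2.convexHull(max(cs,key=cv2.contourArea))[:,0]
    uv=(k+[a*4,b*4]+.5)/4-.5
    print(nm,[cv2.minAreaRect((plane("top",uv,z)[:,:2]*1000).astype(np.float32)) for z in(.019,)])
    m=np.zeros(d.shape,bool); m[b:e,a:c]=1; m&=(X[...,2]>.011)&(X[...,2]<.03); print(m.sum(),rect("top",m,.019),X[m].mean(0))
tr=np.array([[45,50],[355,33],[418,462],[100,492]])/6+[350,180]-.4
print("tray rim",plane("top",tr,.022)); print("tray c",plane("top",tr,.022).mean(0))
cm=np.array([[598,108],[595,72]])-[485,0]; q=plane("top",cm/5+[145,170]-.4,.114); print("cap ang",np.degrees(np.arctan2(*(q[1]-q[0])[[1,0]])))
# scene cam check
sc,ds=imaging.camera("scene"); Y=cloud("scene",ds)
m=(abs(Y[...,0]-.553)<.05)&(abs(Y[...,1]-.33)<.05)&(Y[...,2]>.108)&(Y[...,2]<.12); print("cap scene",m.sum(),Y[m].mean(0))
for c in((.512,-.262),(.425,-.261)):
    m=(abs(Y[...,0]-c[0])<.03)&(abs(Y[...,1]-c[1])<.045)&(Y[...,2]>.012)&(Y[...,2]<.03); print("key scene",m.sum(),Y[m].mean(0))
E
```

```text
k2 [((503.5928039550781, -257.4620666503906), (71.08353424072266, 36.0855712890625), 89.50837707519531)]
291 ((503.3717956542969, -259.3470153808594), (67.05398559570312, 34.17746353149414), 87.29840850830078) [ 0.50469608 -0.25933989  0.01832394]
k1 [((416.2590637207031, -258.2282409667969), (35.70011901855469, 70.84758758544922), 4.466856479644775)]
300 ((417.0621032714844, -259.849853515625), (34.108741760253906, 66.73296356201172), 4.435091495513916) [ 0.41691294 -0.25996545  0.01876175]
tray rim [[ 0.56090277 -0.18591021  0.022     ]
 [ 0.56221657 -0.33160025  0.022     ]
 [ 0.36112457 -0.33722338  0.022     ]
 [ 0.35431353 -0.19201294  0.022     ]]
tray c [ 0.45963936 -0.2616867   0.022     ]
cap ang 4.269237342764975
cap scene 319 [0.55643296 0.33129618 0.11496055]
key scene 159 [ 0.50803641 -0.25859417  0.01987293]
key scene 148 [ 0.42050157 -0.25966465  0.01993991]
```

>>> {"api": "apply_moves", "payload": {"targets": [[[0.5,-1,0,-7,1],[0.5,-1,0,-7,1],[0.5,-1,0,-7,1],[0.5,-1,0,-7,0.5],[0.5,-1,0,-7,0.5],[0.5,-1,0,-7,0.5],[0.5,-1,0,-7,0.5],[0.5,-1,0,-7,0.5]]]}}

```text
clock: 0.82
eef_pos: [0.3059, 0.1748, 0.2483]
tool_rot: [0.606, 0.796, 0.0, 0.0]
ft_force: [0.6, 0.6, 0.4]
grip_width: 0.0643
grasp_force: 0.0
```

>>> {"api": "apply_moves", "payload": {"targets": [[[0.4,-0.9,0,-3,0.5],[0.4,-0.9,0,-3,0.5],[0.4,-0.9,0,-3,0.5],[0.4,-0.9,0,-3,0.5],[0.4,-0.9,0,-3,0.5],[0.4,-0.9,0,-3,0.5],[0.4,-0.9,0,0,0.5],[0.4,-0.9,0,0,0.5]]]}}

```text
clock: 1.48
eef_pos: [0.4339, -0.1134, 0.2481]
tool_rot: [0.721, 0.693, 0.0, -0.0]
ft_force: [0.9, 0.9, -0.3]
grip_width: 0.0638
grasp_force: 0.0
```

>>> {"api": "apply_moves", "payload": {"targets": [[[0.5,-0.8,0,0,0.5],[0.5,-0.8,0,0,0.5],[0.5,-0.7,0,0,0.5],[0,0,0,0,0.5],[0,0,0,0,0.5],[0,0,0,0,0.5]]]}}

```text
clock: 1.98
eef_pos: [0.4931, -0.203, 0.2475]
tool_rot: [0.721, 0.693, -0.0, -0.001]
ft_force: [0.2, 0.5, 0.2]
grip_width: 0.0641
grasp_force: 0.0
```

>>> {"api": "apply_moves", "payload": {"targets": [[[0.15,-0.7,0,0,0.5],[0.15,-0.7,-0.5,0,0.5],[0,0,-1,0,0.5],[0,0,-1,0,0.5],[0,0,-1,0,0.5],[0,0,-1,0,0.5],[0,0,0,0,0.5],[0,0,0,0,0.5]]]}}

```text
clock: 2.65
eef_pos: [0.5036, -0.2571, 0.0671]
tool_rot: [0.72, 0.694, -0.001, -0.003]
ft_force: [0.4, -0.2, 0.7]
grip_width: 0.0644
grasp_force: 0.0
```

>>> {"api": "apply_moves", "payload": {"targets": [[[0,-0.05,-0.5,0,0.5],[0,0,-0.4,0,0.5],[0,0,-0.2,0,0.5],[0,0,0,0,0.5],[0,0,0,0,-1],[0,0,0,0,-1],[0,0,0,0,-1],[0,0,0,0,-1]]]}}

```text
clock: 3.32
eef_pos: [0.5073, -0.262, 0.0268]
tool_rot: [0.721, 0.693, 0.001, 0.002]
ft_force: [-0.5, 0.4, 6.6]
grip_width: 0.0326
grasp_force: 60.3
```

>>> {"api": "apply_moves", "payload": {"targets": [[[0,0,0,0,-1],[0,0,0,0,-1],[0,0,0,0,-1]]]}}

```text
clock: 3.57
eef_pos: [0.5073, -0.262, 0.0268]
tool_rot: [0.721, 0.693, 0.001, 0.002]
ft_force: [-0.7, 0.8, 7.5]
grip_width: 0.0319
grasp_force: 60.3
```

>>> {"api": "apply_moves", "payload": {"targets": [[[0,0,0.5,0,-1],[0,0,0.9,0,-1],[0,0,0.9,0,-1],[0.1,0.5,0.5,0,-1],[0.2,0.9,0,0,-1],[0.2,0.9,0,0,-1],[0.2,0.9,0,0,-1],[0.2,0.9,0,0,-1]]]}}

```text
clock: 4.23
eef_pos: [0.5423, -0.0961, 0.1377]
tool_rot: [0.721, 0.693, 0.001, 0.001]
ft_force: [1.6, -0.7, 0.1]
grip_width: 0.0319
grasp_force: 59.7
```

>>> {"api": "apply_moves", "payload": {"targets": [[[0.1,0.9,0,0,-1],[0,0.9,0,0,-1],[0,0.9,0,0,-1],[0,0.6,0,0,-1],[0,0,0,0,-1],[0,0,0,0,-1],[0,0,0,0,-1]]]}}

```text
clock: 4.82
eef_pos: [0.5459, 0.0343, 0.1368]
tool_rot: [0.721, 0.693, 0.0, 0.0]
ft_force: [-0.2, -0.3, -0.9]
grip_width: 0.0322
grasp_force: 59.7
```

>>> {"api": "apply_moves", "payload": {"targets": [[[0,0.1,-0.8,0,-1],[0,0,-0.8,0,-1],[0,0,-0.6,0,-1],[0,0,-0.35,0,-1],[0,0,0,0,-1],[0,0,0,0,-1],[0,0,0,0,0.5],[0,0,0,0,0.5]]]}}

```text
clock: 5.48
eef_pos: [0.5474, 0.0381, 0.0361]
tool_rot: [0.721, 0.693, 0.001, 0.001]
ft_force: [0.2, -1.4, 0.8]
grip_width: 0.0554
grasp_force: 0.0
```

>>> {"api": "apply_moves", "payload": {"targets": [[[0,0,0,0,0.5],[0,0,0,0,0.5],[0,0,0.5,0,0.5],[0,0,1,0,0.5],[0,0,1,0,0.5],[0,0,0,0,0.5],[0,0,0,0,0.5]]]}}

```text
clock: 6.07
eef_pos: [0.5485, 0.039, 0.1382]
tool_rot: [0.721, 0.693, 0.003, 0.003]
ft_force: [-0.8, -0.1, -0.9]
grip_width: 0.0643
grasp_force: 0.0
```

>>> {"api": "apply_moves", "payload": {"targets": [[[-0.36,-0.9,0,1,0.5],[-0.36,-0.9,0,1,0.5],[-0.36,-0.9,0,1,0.5],[-0.36,-0.9,0,1,0.5],[-0.36,-0.9,0,1,0.5],[-0.36,-0.9,0,1,0.5],[-0.36,-0.9,0,0.7,0.5],[-0.36,-0.9,0,0,0.5]]]}}

```text
clock: 6.73
eef_pos: [0.4288, -0.2503, 0.1333]
tool_rot: [0.679, 0.734, -0.0, -0.001]
ft_force: [1.2, 0.1, 0.6]
grip_width: 0.0641
grasp_force: 0.0
```

>>> {"api": "apply_moves", "payload": {"targets": [[[-0.36,-0.27,0,0,0.5],[0,0,-0.8,0,0.5],[0,0,-0.8,0,0.5],[0,0,0,0,0.5],[0,0,0,0,0.5]]]}}

```text
clock: 7.15
eef_pos: [0.4138, -0.2588, 0.0683]
tool_rot: [0.679, 0.734, -0.001, -0.003]
ft_force: [-0.2, -0.0, 0.4]
grip_width: 0.0641
grasp_force: 0.0
```

>>> {"api": "apply_moves", "payload": {"targets": [[[0.14,0,-0.5,0,0.5],[0,0,-0.35,0,0.5],[0,0,-0.18,0,0.5],[0,0,0,0,0.5],[0,0,0,0,-1],[0,0,0,0,-1],[0,0,0,0,-1],[0,0,0,0,-1]]]}}

```text
clock: 7.82
eef_pos: [0.4227, -0.2606, 0.0308]
tool_rot: [0.679, 0.734, 0.0, 0.001]
ft_force: [-0.9, 0.8, 5.7]
grip_width: 0.0316
grasp_force: 59.3
```

>>> {"api": "apply_moves", "payload": {"targets": [[[0,0,0,0,-1],[0,0,0,0,-1]]]}}

```text
clock: 7.98
eef_pos: [0.4227, -0.2606, 0.0308]
tool_rot: [0.679, 0.734, 0.0, 0.001]
ft_force: [-0.2, 0.3, 5.7]
grip_width: 0.0313
grasp_force: 59.3
```

>>> {"api": "apply_moves", "payload": {"targets": [[[0,0,0.5,0,-1],[0,0,0.9,0,-1],[0,0,0.9,0,-1],[0.1,0.5,0.4,-1,-1],[0.2,0.9,0,-1,-1],[0.2,0.9,0,-1,-1],[0.2,0.9,0,-1,-1],[0.2,0.9,0,-1,-1]]]}}

```text
clock: 8.65
eef_pos: [0.4582, -0.0949, 0.1382]
tool_rot: [0.711, 0.703, 0.001, 0.001]
ft_force: [1.5, 0.1, -0.2]
grip_width: 0.0318
grasp_force: 59.8
```

>>> {"api": "apply_moves", "payload": {"targets": [[[0.2,0.9,0,0,-1],[0.15,0.9,0,0,-1],[0,0.9,0,0,-1],[0,0.6,0,0,-1],[0,0,0,0,-1],[0,0,0,0,-1],[0,0,0,0,-1]]]}}

```text
clock: 9.23
eef_pos: [0.4718, 0.0356, 0.1375]
tool_rot: [0.711, 0.704, 0.0, 0.0]
ft_force: [-0.1, 0.5, -0.1]
grip_width: 0.0316
grasp_force: 59.8
```

```bash
python3 - <<'E'
from h import *
a,_=imaging.camera("top"); b,_=imaging.camera("scene")
a=cv2.resize(a[150:270,230:430],None,fx=2.5,fy=2.5); b=cv2.resize(b[90:240,110:280],None,fx=1.7,fy=2)
cv2.imwrite("pics/c2.png",np.hstack([a,b[:300]]))
E
```

```text
(no output)
```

View pics/c2.png

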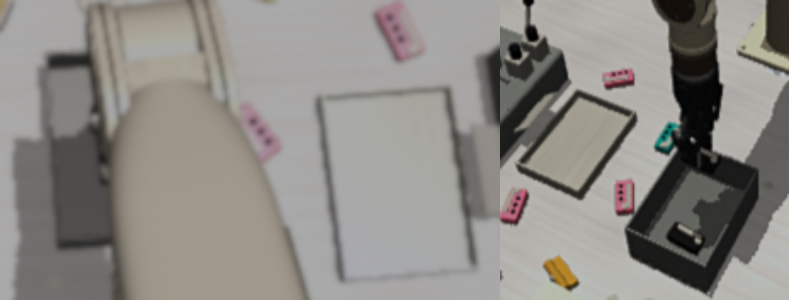

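The tray is empty. Key2 lies in the tote at about (687,238) in the crop, and key1 is in the gripper. I'll lower key1 and release it.

>>> {"api": "apply_moves", "payload": {"targets": [[[0,0.08,-0.8,0,-1],[0,0,-0.8,0,-1],[0,0,-0.6,0,-1],[0,0,-0.28,0,-1],[0,0,0,0,-1],[0,0,0,0,-1],[0,0,0,0,0.5],[0,0,0,0,0.5]]]}}

```text
clock: 10.0
eef_pos: [0.4732, 0.0387, 0.0393]
tool_rot: [0.711, 0.703, 0.001, 0.001]
ft_force: [0.2, 0.2, -0.6]
grip_width: 0.0546
grasp_force: 0.0
```

>>> {"api": "apply_moves", "payload": {"targets": [[[0,0,0,0,0.5],[0,0,0,0,0.5],[0,0,0.5,0,0.5],[0,0,1,0,0.5],[0,0,1,0,0.5],[0,0,1,0,1],[0,0,1,0,1],[0,0,0,0,1]]]}}

```text
clock: 10.67
eef_pos: [0.4764, 0.0395, 0.227]
tool_rot: [0.71, 0.704, 0.006, 0.005]
ft_force: [1.7, -0.6, 0.7]
grip_width: 0.0852
grasp_force: 0.0
```

>>> {"api": "apply_moves", "payload": {"targets": [[[0.25,0.9,0,0,1],[0.25,0.9,0,0,1],[0.25,0.9,0,0,1],[0.25,0.9,0,0,1],[0.25,0.9,0,0,1],[0.25,0.9,0,0,1],[0.25,0.9,0,0,1],[0.25,0.9,0,0,1]]]}}

```text
clock: 11.33
eef_pos: [0.5519, 0.329, 0.2182]
tool_rot: [0.71, 0.704, 0.0, 0.0]
ft_force: [0.7, 0.4, 0.3]
grip_width: 0.0852
grasp_force: 0.0
```

>>> {"api": "apply_moves", "payload": {"targets": [[[0,0,0,0,1],[0,0,-0.7,0,1],[0,0,-0.7,0,1],[0,0,0,0,1],[0,0,0,0,1],[0,0,0,0,1]]]}}

```text
clock: 11.83
eef_pos: [0.5523, 0.3271, 0.1634]
tool_rot: [0.711, 0.704, 0.001, 0.0]
ft_force: [-0.6, -0.3, -0.2]
grip_width: 0.0852
grasp_force: 0.0
```

```bash
python3 - <<'E'
from h import *
o=get_obs(); print(o["joint_pos"],o["eef_pos"],o["clock"])
a,d=imaging.camera("scene"); cv2.imwrite("pics/c3.png",cv2.resize(a[150:290,200:400],None,fx=4,fy=4,interpolation=3))
Y=cloud("scene",d); t,dt=imaging.camera("top"); X=cloud("top",dt)
for A,n in((Y,"scene"),(X,"top")):
    for c in((.547,.039),(.473,.039)):
        m=(abs(A[...,0]-c[0])<.036)&(abs(A[...,1]-c[1])<.06)&(A[...,2]>.012)&(A[...,2]<.03); print(n,"key",m.sum(),A[m].mean(0) if m.any() else '')
E
```

```text
[5.34780885e-01 5.65664235e-01 2.71292949e-01 1.27490245e+00
 2.19270464e-05 2.11564953e+00] [0.5522517  0.32713761 0.16335625] 11.8333
scene key 200 [0.54989914 0.03977275 0.0200016 ]
scene key 188 [0.47638179 0.03907989 0.01955905]
top key 283 [0.54717591 0.03778028 0.01887757]
top key 285 [0.47306245 0.03734498 0.01893036]
```

View pics/c3.png

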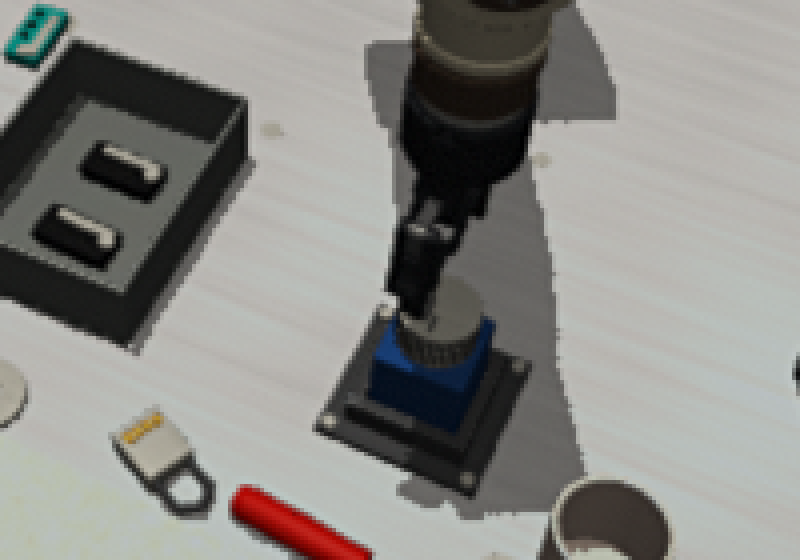

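Both keys lie flat in the tote, at about (123,170) and (77,236) in the crop. The gripper is over the cap, so I'll descend and grip.

>>> {"api": "apply_moves", "payload": {"targets": [[[0.03,0.08,-0.6,0,1],[0,0,-0.5,0,1],[0,0,-0.4,0,1],[0,0,0,0,1],[0,0,0,0,1]]]}}

```text
clock: 12.35
eef_pos: [0.5532, 0.3302, 0.1027]
tool_rot: [0.711, 0.704, 0.0, 0.0]
ft_force: [-0.6, -0.8, 1.0]
grip_width: 0.0856
grasp_force: 0.0
```

>>> {"api": "apply_moves", "payload": {"targets": [[[0,0,0,0,-1],[0,0,0,0,-1],[0,0,0,0,-1],[0,0,0,0,-1],[0,0,0,0,-1]]]}}

```text
clock: 12.77
eef_pos: [0.554, 0.3309, 0.1044]
tool_rot: [0.711, 0.704, 0.002, 0.0]
ft_force: [-1.4, -1.5, 5.8]
grip_width: 0.0544
grasp_force: 62.2
```

>>> {"api": "apply_moves", "payload": {"targets": [[[0,0,0,4,-1],[0,0,0,4,-1],[0,0,0,4,-1],[0,0,0,4,-1],[0,0,0,4,-1],[0,0,0,4,-1],[0,0,0,4,-1],[0,0,0,4,-1]]]}}

```text
clock: 13.43
eef_pos: [0.5545, 0.3311, 0.1044]
tool_rot: [0.488, 0.873, 0.002, 0.001]
ft_force: [0.2, -0.1, 4.3]
grip_width: 0.0545
grasp_force: 62.2
```

```bash
python3 - <<'E'
from h import *
o=get_obs(); print({k:o[k] for k in("ft_force","ft_torque","eef_pos","tool_rot","joint_pos")})
a,d=imaging.camera("scene"); cv2.imwrite("pics/c4.png",cv2.resize(a[190:290,260:360],None,fx=5,fy=5,interpolation=3))
E
```

```text
{'ft_force': array([ 0.15428018, -0.14689745,  4.29332323]), 'ft_torque': array([ 0.02231419, -0.08012399, -0.25551673]), 'eef_pos': array([0.55454151, 0.33114239, 0.10440913]), 'tool_rot': array([0.48791132, 0.87288956, 0.0021935 , 0.00123924]), 'joint_pos': array([5.38299423e-01, 6.11674117e-01, 1.91780117e-01, 1.14586379e+00,
       4.30392354e-05, 1.55769374e+00])}
```

View pics/c4.png

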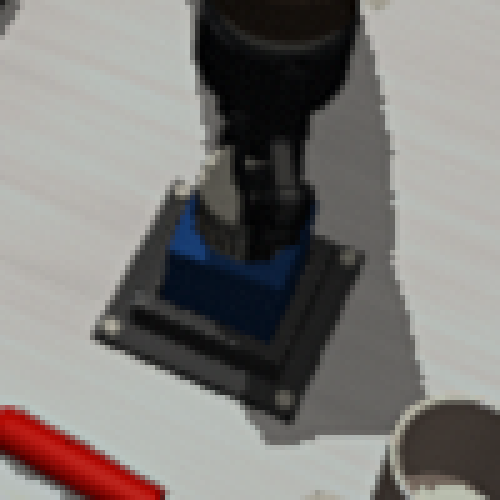

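The gripper is turning, with 0.26 N m of resistance and the tin still seated. I'll continue.

>>> {"api": "apply_moves", "payload": {"targets": [[[0,0,0,4,-1],[0,0,0,4,-1],[0,0,0,4,-1],[0,0,0,4,-1],[0,0,0,4,-1],[0,0,0,4,-1],[0,0,0,4,-1],[0,0,0,4,-1]]]}}

```text
clock: 14.15
eef_pos: [0.555, 0.3316, 0.1059]
tool_rot: [0.228, 0.974, 0.003, 0.002]
ft_force: [-0.4, 0.7, 10.1]
grip_width: 0.0544
grasp_force: 62.7
```

```bash
python3 -c "
from h import *
o=get_obs(); print(o['ft_force'],o['ft_torque'],o['eef_pos'],o['joint_pos'][5])"
```

```text
[-0.40191534  0.7390777  10.11783102] [ 0.02079236  0.22891935 -0.12765808] [0.55500737 0.33160522 0.10585769] 0.9987974718221881
```

>>> {"api": "apply_moves", "payload": {"targets": [[[0,0,0,4,-1],[0,0,0,4,-1],[0,0,0,4,-1],[0,0,0,4,-1],[0,0,0,4,-1]]]}}

```text
clock: 14.57
eef_pos: [0.5552, 0.332, 0.106]
tool_rot: [0.056, 0.998, 0.003, 0.003]
ft_force: [0.1, 0.2, 9.7]
grip_width: 0.054
grasp_force: 62.7
```

```bash
python3 -c "
from h import *
o=get_obs(); print(o['ft_force'],o['ft_torque'],o['eef_pos'],o['joint_pos'][5])
a,d=imaging.camera('top'); cv2.imwrite('pics/c5.png',np.hstack([cv2.resize(a[165:235,135:210],None,fx=5,fy=5,interpolation=3)[:350],cv2.resize(imaging.camera('scene')[0][190:290,260:360],(350,350),interpolation=3)]))"
```

```text
[0.07691316 0.20649492 9.71000937] [ 0.1549297   0.13435382 -0.06424979] [0.55520957 0.33196209 0.10600706] 0.6497401701645293
```

View pics/c5.png

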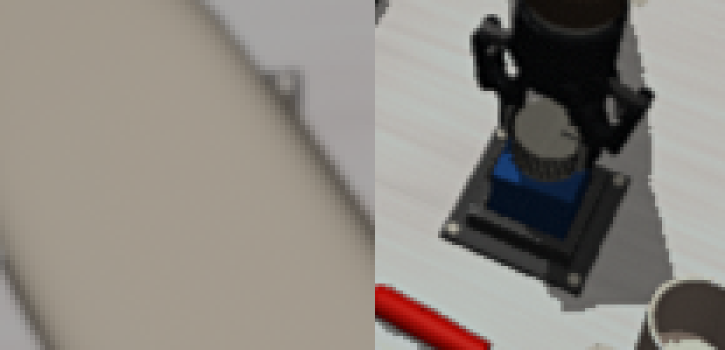

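The cap mark at (567,133) now points along world +y. Torque has fallen to about zero and the seal is pushing up with 10 N, so the cap is loose. I'll lift gently and watch the force.

>>> {"api": "apply_moves", "payload": {"targets": [[[0,0,0.1,0,-1],[0,0,0.1,0,-1],[0,0,0,0,-1],[0,0,0,0,-1]]]}}

```text
clock: 15.0
eef_pos: [0.5533, 0.3308, 0.1104]
tool_rot: [0.057, 0.998, 0.001, 0.0]
ft_force: [0.8, 2.1, 1.2]
grip_width: 0.0542
grasp_force: 63.2
```

```bash
python3 -c "
from h import *
o=get_obs(); print(o['ft_force'],o['ft_torque'],o['eef_pos'],o['joint_pos'][5])
cv2.imwrite('pics/c6.png',cv2.resize(imaging.camera('scene')[0][190:290,260:360],(500,500),interpolation=3))"
```

```text
[0.80178104 2.08667766 1.24921669] [ 0.44723889 -0.20044238  0.01180469] [0.55334104 0.33084872 0.11036397] 0.6530033948211691
```

View pics/c6.png

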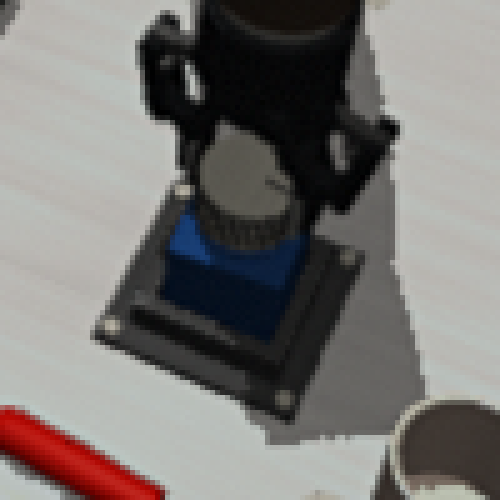

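The tin hasn't moved and the cap has risen about 4 mm with almost no force. I'll lift the cap off.

>>> {"api": "apply_moves", "payload": {"targets": [[[0,0,0.1,0,-1],[0,0,0.1,0,-1],[0,0,0.15,0,-1],[0,0,0.15,0,-1],[0,0,0.2,0,-1],[0,0,0.2,0,-1],[0,0,0,0,-1],[0,0,0,0,-1]]]}}

```text
clock: 15.72
eef_pos: [0.5535, 0.3305, 0.1471]
tool_rot: [0.057, 0.998, 0.001, 0.001]
ft_force: [0.3, 0.1, -1.0]
grip_width: 0.0544
grasp_force: 63.4
```

>>> {"api": "apply_moves", "payload": {"targets": [[[0,0,0,0,-1],[0,0,0,0,-1],[0,0,0,0,-1]]]}}

```text
clock: 15.97
eef_pos: [0.5526, 0.3301, 0.1453]
tool_rot: [0.057, 0.998, -0.0, -0.0]
ft_force: [-0.5, 0.5, -0.7]
grip_width: 0.0543
grasp_force: 63.4
```

```bash
python3 -c "
from h import *
o=get_obs(); print(o['ft_force'],o['ft_torque'],o['eef_pos'],o['joint_vel'])
a,d=imaging.camera('scene');X=cloud('scene',d)
m=(abs(X[...,0]-.553)<.03)&(abs(X[...,1]-.33)<.03)&(X[...,2]>.13)&(X[...,2]<.16);z=X[m];print(len(z),np.median(z,0))
cv2.imwrite('pics/c7.png',cv2.resize(a[180:290,250:360],(550,550),interpolation=3))"
```

```text
[-0.53205487  0.45768212 -0.74904341] [-0.01294271  0.02531361 -0.04000953] [0.55263245 0.33005447 0.14532168] [-1.14423327e-04 -2.61131079e-05  1.26753290e-03 -1.25936381e-03
 -1.12465983e-03 -7.32947728e-04]
379 [0.56453838 0.32839753 0.15558788]
```

View pics/c7.png

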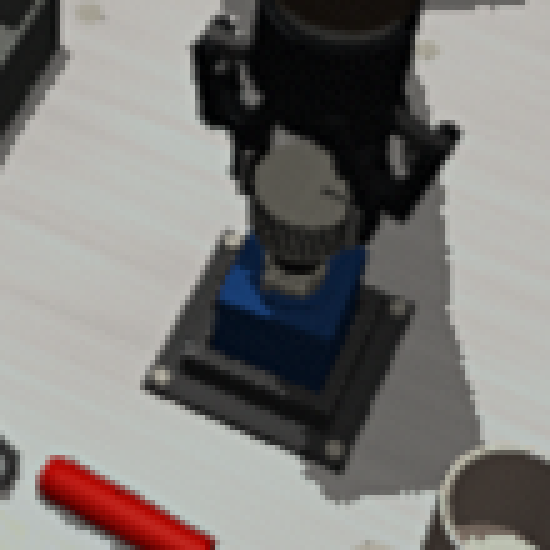

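The cap is held level about 25 mm above the mouth, the neck is visible and the tin is seated. I'll hand it in.

```bash
python3 -c "
from workcell import order
print(order.job_done())"
```

```text
the job is handed in; nothing more can be done
None
```

I handed the job in at about 16 s: both keys are in the tote, the tin is still seated in its pocket, and the gripper holds the loosened cap level about 25 mm above the mouth; no verdict came back on hand-in.

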